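# Open the ratchet bar clamp on the mended chopping board

## Robot

A 6-joint arm with a two-finger parallel gripper is mounted at the origin on the work surface. World frame = base frame: x ahead of the robot, y to its left, z up, the work surface at z = 0. Lengths are in m, angles in rad, forces in N, time in s.
With the tool pointing down it reaches from about 0.25 to 0.775 m from the base axis. Payload 4 kg.
Tool frame: the origin (TCP) lies between the finger pads; the fingertips stand 14 mm ahead of it and the grasp point (between the pads) lies 5 mm behind it; z points along the fingers, y is the line along which they close (so a half turn about z gives the same grasp; the last joint's range is limited). The gripper opens to 94 mm and grips with 3 to 60 N. Pads are 16 mm wide; open, the fingers measure 119 mm over their backs; the gripper's body (75 mm by 177 mm) begins 78 mm behind the grasp point.
Start: joints at [1.01, 0.087, 1.371, -0, 1.684, -0.103], TCP at [0.243, 0.493, 0.22] pointing down, gripper open.
Joint ranges: [-3.1, 3.1], [-0.76, 2.03], [0.27, 2.55], [-1.08, 4.22], [0.17, 2.65], [-2.57, 2.57]. Speed limits (rad/s): [2.79, 2.79, 3.14, 3.14, 3.14, 3.14].

## Interface

Orientations are given as [roll, pitch, yaw] about the fixed x, y, z axes, in that order (R = Rz(yaw) Ry(pitch) Rx(roll)).
In Python, from bench import robot, snapshot gives the robot as it stands.
- The arm moves only by the tool carry_out, never from a script. Its argument "motion" is text: rows parted by semicolons, each of 4 numbers parted by spaces: the shift along the tool's x, y, z each as a share of 0.15 m, from -1 to 1, then the turn about the tool's z as a share of 180 degrees, from -1 to 1. A call has exactly 8 rows; each row is the pose to reach, as a shift and turn from the pose commanded when the call began, along the tool's axes at that moment, turning the shorter way round; what a row does not reach only later rows make up. A row lasts 1/10 s, in which the tool goes at most 50 mm and 8.59 degrees, less where a joint would pass 70% of its speed; a pose out of reach is approached as far as the arm can. A call with a number of a shift or a turn outside -1 to 1 is refused whole. A call with a gripper value outside its range is refused whole. "grip" is the opening, from -1 (shut) to 1 (fully open), set as the call begins (left out, the last holds). The fingers move at their own pace and stop on an object; the grip force is fixed at half the most. Time passes only in rows, so rows that repeat a pose let the fingers close, or fill a call up. It gives the time, the measured TCP pose, the force, the opening and the grip force at its end, in the units of the state.
- robot.get_obs(): the state, without advancing time (a new reading comes with each control period).
- snapshot(name): name is "scene" or "top" or "wrist"; returns a dict with "image" (420x560x3 uint8, red, green, blue), "fx", "fy", "cx", "cy" (pixels), "pose" (4x4, takes a point from camera to world coordinates); the wrist camera has in their place "hand_eye" (4x4, takes a point from camera to tool coordinates, whose origin is the TCP and whose axes are the flange's). Camera axes: x right, y up, looking along -z (the intrinsics and any distortion apply to the point x, -y, -z); pixel columns grow to the right and rows downward; lengths in m; the calibration is good to about 2 mm. A picture is of the moment at which its call begins: read the wrist's pose just before it. There is no depth.
- robot.close_job(): hands the job in; it is judged then, once.
The state is a dict: "time": time; "joint_positions": joint angles; "qvel": joint speeds; "joint_torque": joint torques, N m; "tool_pos": TCP position; "ee_rot": TCP orientation; "wrist_force": force on the tool from outside, world axes, zero at the start; "wrist_torque": the same for the moment, N m; "width": finger opening in m; "finger_force": force on a finger pad.
Only numpy, scipy, OpenCV 4.12 (cv2) and the standard library are available. Lean on these libraries where they do the work, as an engineer would, in place of code of your own. Each camera call takes 0.05 s, during which the arm holds its last target. There are 200 camera calls.

## Task

The glue on the mended chopping board has set, so open the bar clamp: with a fingertip press down the yellow release on the sliding jaw and, keeping it down, push the jaw back along its bar, away from the board, until it is against the end stop, then let go and draw clear. Leave the board lying on its battens and everything else on the table where it is; nothing is to be gripped or lifted.

Things in the scene. Friction and masses are not known exactly. Their poses are not given: they have to be found in the camera images.
- clamp: Plywood glue-up board fast on the table (9 mm thick, x -115 to 115, y -305 to 125 mm) with a ratchet bar clamp: aluminium bar along y at x = 0 (16 mm wide, top at 46 mm), fixed blue jaw at the -y end, sliding blue jaw, blue end stop at the +y end. Two 48 mm high battens carry the chopping board. Origin at table height under the bar, z up; +y is the way the sliding jaw opens, away from the board.
- slide (a joint): Opening of the sliding jaw, m: 0 = against the chopping board (as found), 0.120 = fully back against the end stop. About 3 N slides it and it stays where left. Ratchet teeth (10 mm pitch, under the bar) block opening unless the yellow release is down; if that comes up on the way, the jaw locks at the next tooth and it must be pressed again.
- release (a joint): How far the yellow release is pressed, m: 0 = up, 0.007 = fully down on a hard stop. The ratchet is free from about 0.0035. A spring: 3 N starts it, 5.5 N holds it at 0.0035, 8 N fully down. It rides on the sliding jaw and springs up when let go.
- release_top (a point): Centre of the yellow release's flat top, a pad 40 mm across the bar by 44 mm along it, 64 mm above the table when up. It lies in a well, open at the sides and 50 mm long along the bar, between the sliding jaw's plate (to -y, 44 mm wide, top at 88 mm; its face on the board is 39 mm to -y of this point) and the thumb rest. Axes as the clamp's.
- thumb_rest (a point): Middle of the exposed face of the thumb rest, 74 mm above the table: an upright blue block, part of the sliding jaw, 40 mm wide, 12 mm thick, top at 84 mm, just behind the yellow release (its face is 25 mm to +y of the release's centre). Pushing this face in +y opens the jaw. Axes as the clamp's.
- board: The mended wooden chopping board, 220 x 160 x 18 mm, loose, lying flat on the battens with its 160 mm between the jaws. Origin at the centre of its underside (48 mm above the table).
- glue_pot: White jar of glue with a blue cap, 52 mm across, 72 mm tall, standing on the plywood beside the bar; origin at the centre of its underside.
- glue_brush: Flat glue brush about 127 mm long, 10 mm high, lying on the plywood on the other side of the bar; origin under its middle.
- funnel: Red plastic funnel standing on its 116 mm mouth, spout up, 105 mm tall; origin at the centre of its underside.
- bowl: Glass bowl, 150 mm across, 65 mm tall; origin at the centre of its underside.
- spoon_rest: White and blue ceramic spoon rest, 100 x 92 x 18 mm; origin at the centre of its underside.
- mug: White ceramic mug, 82 mm across, 88 mm tall; origin at the centre of its underside.

How it is judged:
By the outcome, as a careful person would: the job done as asked, in the order asked, and still so for the second after the job is handed in, with the robot touching nothing.
It also fails if it takes over 32 s, if anything falls off the work surface, if the arm or the gripper's body presses on something with over 40 N, if the wrist force passes 120 N, or if a joint passes its speed limit or range.

## Working session

There is one attempt and no reset: what is moved stays moved. The work goes in short steps, Python scripts to look and compute and a tool call to move; the robot and the scene stay as the last step left them, time stands still between calls to the robot, and variables do not carry over. Pictures are saved under pics/ and viewed, at most 10 in all, crops included, and the job is handed in when it is done.

Besides the shell and the picture viewer there is one more tool, called after ">>>" as a command line: name --argument value ..., lists and objects as JSON in quotes. carry_out: Moves the arm, as the interface text tells. Shift numbers are shares of 0.15 m and turn numbers shares of 180 degrees, none past 1 either way. Its arguments: {"type":"object","properties":{"motion":{"type":"string"},"grip":{"type":"number"}},"required":["motion"]}

```bash
mkdir -p pics; ls
python3 - <<'E'
from bench import robot, snapshot
import cv2,pickle
o=robot.get_obs();print({k:o[k] for k in('time','tool_pos','ee_rot','wrist_force','width')})
S={}
for n in('scene','top'):
    s=snapshot(n);S[n]=s;cv2.imwrite(f'pics/{n}0.png',s['image'][:,:,::-1]);print(n,s['fx'],s['cx'],s['cy'],s['pose'], [k for k in s])
pickle.dump(S,open('s0.pkl','wb'))
E
```

```text
pics
{'time': 0.0, 'tool_pos': array([0.24282567, 0.49292616, 0.21832014]), 'ee_rot': array([-3.13943543e+00, -2.31433084e-04,  2.68377041e+00]), 'wrist_force': array([-1.12330423, -0.24105508, -0.05533989]), 'width': 0.09398233813376787}
scene 400.4601122207305 278.4892194468889 210.30786381859576 [[ 0.60207831 -0.59388363  0.53367026  1.10768219]
 [ 0.79839521  0.45464841 -0.39479096 -0.48420912]
 [-0.00817245  0.66377486  0.74788779  0.8749541 ]
 [ 0.          0.          0.          1.        ]] ['image', 'fx', 'fy', 'cx', 'cy', 'pose']
top 507.0094960286731 273.63312634766305 208.19256620861884 [[-1.77744524e-02  9.89756270e-01 -1.41656611e-01  3.13322373e-01]
 [-9.99841959e-01 -1.75447650e-02  2.87033633e-03 -6.39968919e-02]
 [ 3.55601435e-04  1.41685242e-01  9.89911696e-01  1.51005983e+00]
 [ 0.00000000e+00  0.00000000e+00  0.00000000e+00  1.00000000e+00]] ['image', 'fx', 'fy', 'cx', 'cy', 'pose']
```

View pics/scene0.png

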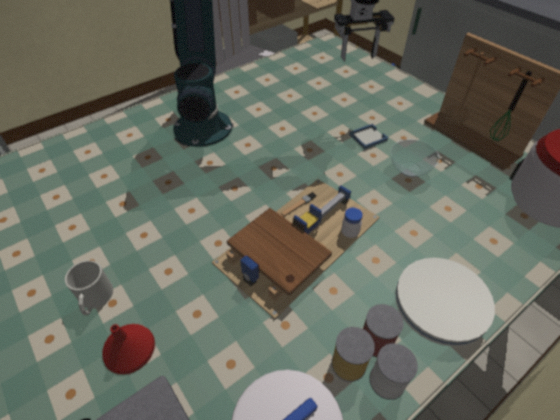

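View pics/top0.png

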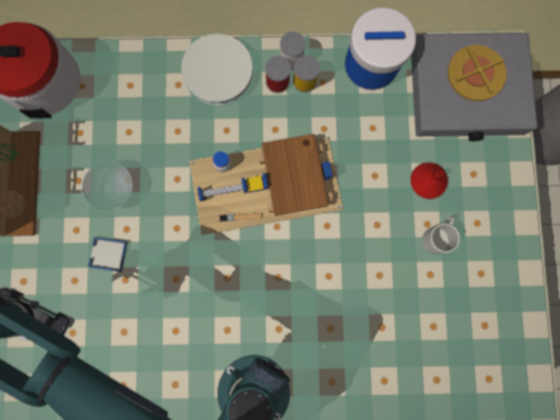

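The scene picture shows the yellow release near (308,221). In the top picture it is near (256,184), with the end stop at (200,194) and the fixed jaw at (327,171), so the jaw opens to the image left, roughly world +y.

```bash
cat > h.py <<'E'
import numpy as np,cv2
def ray(s,uv,T=None):
    T=s['pose'] if T is None else T
    d=np.array([(uv[0]-s['cx'])/s['fx'],-(uv[1]-s['cy'])/s['fy'],-1.])
    return T[:3,3],T[:3,:3]@d
def plane(s,uv,z,T=None):
    o,d=ray(s,uv,T);return o+d*(z-o[2])/d[2]
def tri(rs):
    A=0;b=0
    for o,d in rs:
        d=d/np.linalg.norm(d);P=np.eye(3)-np.outer(d,d);A=A+P;b=b+P@o
    p=np.linalg.solve(A,b)
    return p,[np.linalg.norm(np.cross(p-o,d/np.linalg.norm(d))) for o,d in rs]
def blobs(im,lo,hi,box=None,amin=8):
    h=cv2.cvtColor(im,cv2.COLOR_RGB2HSV);m=cv2.inRange(h,np.array(lo),np.array(hi))
    if box:
        k=np.zeros_like(m);x0,y0,x1,y1=box;k[y0:y1,x0:x1]=255;m&=k
    n,l,st,c=cv2.connectedComponentsWithStats(m)
    return [(st[i,4],c[i].round(1),st[i,:4],l==i) for i in range(1,n) if st[i,4]>=amin]
E
python3 - <<'E'
from h import *;import pickle
S=pickle.load(open('s0.pkl','rb'))
Y=((20,120,90),(35,255,255));B=((105,120,40),(125,255,255))
bx={'scene':(210,170,400,300),'top':(185,130,345,235)}
for n in S:
    for nm,c in(('Y',Y),('B',B)):
        for b in blobs(S[n]['image'],*c,bx[n]): print(n,nm,b[:3], plane(S[n],b[1],.064).round(4))
ys=[max(blobs(S[n]['image'],*Y,bx[n]),key=lambda b:b[0])[1] for n in('scene','top')]
print(tri([ray(S[n],u) for n,u in zip(('scene','top'),ys)]))
E
```

```text
scene Y (np.int32(137), array([308.8, 218.5]), array([301, 212,  16,  16], dtype=int32)) [ 0.6012 -0.0097  0.064 ]
scene B (np.int32(15), array([345. , 189.5]), array([341, 187,   9,   6], dtype=int32)) [0.5806 0.141  0.064 ]
scene B (np.int32(162), array([353. , 214.5]), array([346, 208,  16,  13], dtype=int32)) [0.6623 0.0933 0.064 ]
scene B (np.int32(12), array([299. , 219.8]), array([295, 217,   9,   7], dtype=int32)) [ 0.5889 -0.0332  0.064 ]
scene B (np.int32(110), array([248.9, 262.8]), array([242, 257,  15,  13], dtype=int32)) [ 0.6214 -0.2157  0.064 ]
top Y (np.int32(214), array([254.6, 182.8]), array([247, 175,  16,  16], dtype=int32)) [ 0.5957 -0.0143  0.064 ]
top B (np.int32(177), array([220.6, 158.6]), array([214, 152,  15,  15], dtype=int32)) [0.6694 0.0841 0.064 ]
top B (np.int32(111), array([326.6, 169.8]), array([323, 162,   9,  17], dtype=int32)) [ 0.6305 -0.2245  0.064 ]
top B (np.int32(48), array([264.9, 180.6]), array([263, 174,   5,  14], dtype=int32)) [ 0.6016 -0.0443  0.064 ]
top B (np.int32(33), array([244.3, 185. ]), array([243, 179,   4,  12], dtype=int32)) [0.5897 0.0157 0.064 ]
top B (np.int32(29), array([200.1, 193.9]), array([198, 188,   5,  12], dtype=int32)) [0.5658 0.1437 0.064 ]
(array([ 0.59811133, -0.01137502,  0.06159761]), [np.float64(0.003422649531934613), np.float64(0.003422649531934532)])
```

>>> carry_out --motion "-0.1 -0.06 0 0; -0.22 -0.12 0 0; -0.34 -0.19 0 0; -0.46 -0.25 0 0; -0.58 -0.32 0 0; -0.7 -0.38 0 0; -0.82 -0.45 0 0; -0.9 -0.5 0 0" --grip -1

```text
time: 0.9
tool_pos: [0.3319, 0.3644, 0.2193]
ee_rot: [-3.141, 0.0, 2.682]
wrist_force: [1.2, -0.4, 0.6]
width: 0.0336
finger_force: 0.0
```

>>> carry_out --motion "-0.11 -0.06 0 0; -0.22 -0.12 0 0; -0.34 -0.19 0 0; -0.46 -0.25 0 0; -0.58 -0.32 0 0; -0.7 -0.38 0 0; -0.82 -0.45 0 0; -0.9 -0.5 0 0"

```text
time: 1.7
tool_pos: [0.4195, 0.2379, 0.2194]
ee_rot: [-3.141, 0.0, 2.683]
wrist_force: [0.3, 0.4, -0.2]
width: 0.0003
finger_force: 0.0
```

>>> carry_out --motion "-0.11 -0.06 0 0; -0.22 -0.12 0 0; -0.34 -0.19 0 0; -0.46 -0.25 0 0; -0.58 -0.32 0 0; -0.7 -0.38 0 0; -0.82 -0.45 0 0; -0.9 -0.5 0 0"

```text
time: 2.5
tool_pos: [0.5074, 0.1112, 0.2193]
ee_rot: [-3.141, -0.0, 2.683]
wrist_force: [0.6, -0.2, -0.7]
width: 0.0
finger_force: 0.0
```

>>> carry_out --motion "0 0 0 0.04; 0 0 0 0.08; 0 0 0 0.12; 0 0 0 0.16; 0 0 0 0.2; 0 0 0 0.24; 0 0 0 0.28; 0 0 0 0.3"

```text
time: 3.3
tool_pos: [0.5067, 0.1125, 0.2194]
ee_rot: [-3.141, -0.0, 1.738]
wrist_force: [-1.1, 1.1, 0.2]
width: 0.0005
finger_force: 0.0
```

Run:
```python
from bench import robot, snapshot
import cv2,pickle
o=robot.get_obs();s=snapshot('wrist');s['obs']=o
cv2.imwrite('pics/w1.png',s['image'][:,:,::-1]);pickle.dump(s,open('w1.pkl','wb'));print(s['hand_eye'].round(3),s['fx'],o['time'])
```

```text
[[-0.     0.962  0.273  0.08 ]
 [ 1.     0.001 -0.002 -0.002]
 [-0.002  0.273 -0.962 -0.165]
 [ 0.     0.     0.     1.   ]] 343.7029881515009 3.3
```

View pics/w1.png

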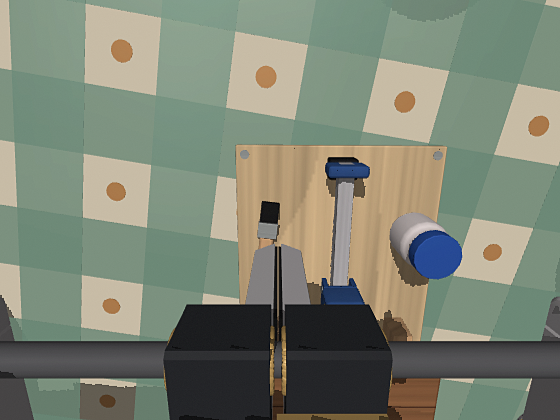

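The wrist picture shows the end stop at (347,168), the bar running down to the thumb rest at (342,290), and the glue pot at (435,255). The release is hidden by the fingers, so I'll back off toward the board.

>>> carry_out --motion "-0.1 0.03 0 0; -0.2 0.06 0 0; -0.3 0.09 0 0; -0.4 0.12 0 0; -0.5 0.15 0 0; -0.6 0.18 0 0; -0.7 0.21 0 0; -0.72 0.23 0 0"

```text
time: 4.15
tool_pos: [0.56, 0.01, 0.2192]
ee_rot: [-3.141, 0.0, 1.739]
wrist_force: [-0.2, -0.0, 0.1]
width: 0.0008
finger_force: 0.0
```

>>> carry_out --motion "-0.1 0.03 0 0; -0.2 0.06 0 0; -0.3 0.09 0 0; -0.4 0.12 0 0; -0.5 0.15 0 0; -0.6 0.18 0 0; -0.72 0.23 0 0; -0.72 0.23 0 0"

```text
time: 4.95
tool_pos: [0.6124, -0.091, 0.2188]
ee_rot: [-3.141, 0.0, 1.739]
wrist_force: [0.2, 0.5, 0.4]
width: 0.0001
finger_force: 0.0
```

```bash
cat > w.py <<'E'
from bench import robot, snapshot
import cv2,pickle,sys
from h import *
from scipy.spatial.transform import Rotation as R
n=sys.argv[1];o=robot.get_obs();s=snapshot('wrist')
T=np.eye(4);T[:3,:3]=R.from_euler('xyz',o['ee_rot']).as_matrix();T[:3,3]=o['tool_pos'];s['pose']=T@s['hand_eye'];s['obs']=o
cv2.imwrite(f'pics/{n}.png',s['image'][:,:,::-1]);pickle.dump(s,open(n+'.pkl','wb'))
print(o['time'],o['tool_pos'],o['ee_rot'],o['wrist_force'])
for nm,c in(('Y',((20,120,90),(35,255,255))),('B',((105,120,40),(125,255,255)))):
    for b in blobs(s['image'],*c,amin=60):
        ct,_=cv2.findContours(b[3].astype(np.uint8),0,1);print(nm,b[:3],cv2.minAreaRect(max(ct,key=len)),plane(s,b[1],.064).round(4))
E
python3 w.py w2
```

```text
4.95 [ 0.61238456 -0.09101417  0.21878256] [-3.14103160e+00  3.67774007e-04  1.73872586e+00] [0.23078427 0.48317152 0.41720106]
Y (np.int32(2228), array([274.7, 111.3]), array([253,  86,  45,  52], dtype=int32)) ((274.6770935058594, 111.41693115234375), (44.56107711791992, 50.18431091308594), 1.432096242904663) [ 0.5949 -0.0115  0.064 ]
Y (np.int32(3366), array([526.4, 296.9]), array([492, 264,  68,  77], dtype=int32)) ((523.07763671875, 297.8189697265625), (64.60276794433594, 70.51155090332031), 23.198591232299805) [ 0.884  -0.1509  0.064 ]
B (np.int32(1718), array([380. ,  14.6]), array([352,   0,  62,  36], dtype=int32)) ((382.5, 17.5), (35.0, 61.0), 90.0) [0.6685 0.0793 0.064 ]
B (np.int32(872), array([274.8,  75.2]), array([251,  66,  48,  20], dtype=int32)) ((274.5, 75.5), (19.0, 47.0), 90.0) [0.59   0.0182 0.064 ]
B (np.int32(816), array([274.4, 146. ]), array([250, 137,  50,  19], dtype=int32)) ((274.5594482421875, 145.68099975585938), (49.137699127197266, 17.737762451171875), 1.4688007831573486) [ 0.5997 -0.0417  0.064 ]
B (np.int32(2631), array([492.3, 401.3]), array([444, 378,  87,  42], dtype=int32)) ((487.0, 398.5), (41.0, 86.0), 90.0) [ 0.894  -0.2854  0.064 ]
```

View pics/w2.png

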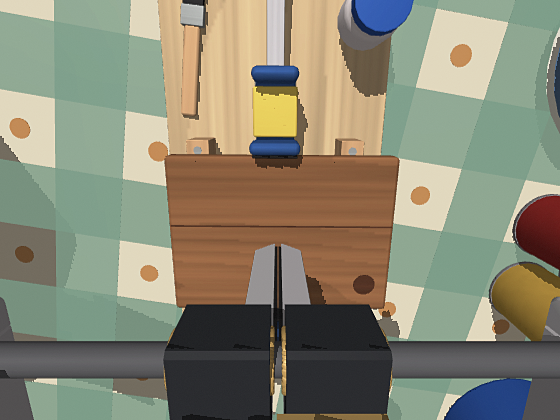

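The second wrist picture shows the release at (275,111), between the jaw plate at (274,146) and the thumb rest at (275,75). The bar is upright in the image, so the tool is aligned with it. I'll move nearer for a second view.

>>> carry_out --motion "0.05 0 0.02 0; 0.1 -0.01 0.05 0; 0.15 -0.02 0.08 0; 0.2 -0.02 0.1 0; 0.25 -0.03 0.1 0; 0.27 -0.03 0.1 0; 0.27 -0.03 0.1 0; 0.27 -0.03 0.1 0"

```text
time: 5.8
tool_pos: [0.6005, -0.0495, 0.2048]
ee_rot: [3.141, 0.0, 1.741]
wrist_force: [0.4, -0.4, 0.3]
width: 0.0008
finger_force: 0.0
```

```bash
python3 w.py w3
python3 - <<'E'
from h import *;import pickle
W=[pickle.load(open(f'w{i}.pkl','rb')) for i in(2,3)];S=pickle.load(open('s0.pkl','rb'))
Y=((20,120,90),(35,255,255));B=((105,120,40),(125,255,255))
q=[];T=[];P=[]
for w in W:
    b=[b for b in blobs(w['image'],*Y,(220,20,330,280),60)][0]
    x,y,a,c=b[2];q.append([(x,y),(x+a-1,y),(x,y+c-1),(x+a-1,y+c-1),b[1]])
    print(b[2])
for k in range(5): print(k,tri([ray(w,u[k]) for w,u in zip(W,q)]))
E
```

```text
5.8 [ 0.60046433 -0.04949161  0.2048349 ] [3.14089100e+00 3.86944638e-04 1.74143656e+00] [ 0.4208412  -0.37625231  0.33086071]
Y (np.int32(2189), array([279.9, 160.9]), array([258, 137,  45,  49], dtype=int32)) ((280.0, 161.0), (48.0, 44.0), 90.0) [ 0.5947 -0.011   0.064 ]
Y (np.int32(1452), array([520.5, 324.4]), array([495, 303,  51,  38], dtype=int32)) ((520.0, 321.5), (37.0, 50.0), 90.0) [ 0.8657 -0.1337  0.064 ]
Y (np.int32(103), array([541. , 308.5]), array([529, 302,  20,  15], dtype=int32)) ((540.0128173828125, 306.81951904296875), (21.365821838378906, 9.326351165771484), 42.709388732910156) [ 0.8794 -0.1127  0.064 ]
B (np.int32(3158), array([389.1,  56.5]), array([358,  24,  63,  65], dtype=int32)) ((389.00006103515625, 57.000030517578125), (57.982757568359375, 67.88224792480469), 45.0) [0.6683 0.0884 0.064 ]
B (np.int32(754), array([280.6, 127. ]), array([257, 119,  48,  18], dtype=int32)) ((280.5, 127.5), (17.0, 47.0), 90.0) [0.5903 0.018  0.064 ]
B (np.int32(984), array([279.6, 196.4]), array([255, 186,  51,  22], dtype=int32)) ((280.09332275390625, 196.17298889160156), (
[... 177 characters left out ...]
 416.0), (6.0, 38.0), 90.0) [ 0.8931 -0.2489  0.064 ]
[253  86  45  52]
[258 137  45  49]
0 (array([0.57247893, 0.00628941, 0.06347635]), [np.float64(0.00016739745391800004), np.float64(0.0001673974539178022)])
1 (array([0.61048192, 0.01277835, 0.06251208]), [np.float64(0.00026617170970132315), np.float64(0.0002661717097014952)])
2 (array([ 0.57868889, -0.03768103,  0.05508823]), [np.float64(4.603535320876365e-05), np.float64(4.60353532089078e-05)])
3 (array([ 0.61925833, -0.03088068,  0.05424343]), [np.float64(5.321673315379285e-05), np.float64(5.321673315373351e-05)])
4 (array([ 0.59486571, -0.0115214 ,  0.05969221]), [np.float64(3.0064164412336788e-05), np.float64(3.006416441239422e-05)])
```

View pics/w3.png

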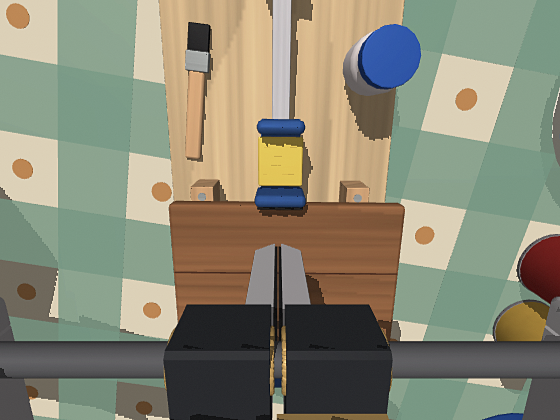

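The third view agrees. The release's far corners triangulate to z = 0.063 (text: 0.064) and 38.5 mm apart (text: 40), with its centre near (0.595, -0.012) and the bar direction at 99.7°. I'll move over the well and go down to just above it.

>>> carry_out --motion "0.1 0 0 0; 0.2 0.01 0 0; 0.29 0.01 0.1 0; 0.29 0.01 0.25 0; 0.29 0.01 0.4 0; 0.29 0.01 0.55 0; 0.29 0.01 0.66 0; 0.29 0.01 0.66 0"

```text
time: 6.65
tool_pos: [0.5922, -0.0049, 0.1022]
ee_rot: [-3.136, -0.002, 1.742]
wrist_force: [0.4, -0.2, -0.7]
width: 0.0005
finger_force: 0.0
```

```bash
python3 w.py w4
```

```text
6.65 [ 0.59221917 -0.00485005  0.10221181] [-3.13555682e+00 -2.17553784e-03  1.74232407e+00] [ 0.35572533 -0.17281637 -0.66038327]
Y (np.int32(1731), array([287.1, 242. ]), array([251, 224,  64,  62], dtype=int32)) ((282.1061096191406, 254.52633666992188), (63.204620361328125, 60.09028625488281), 0.9391909837722778) [ 0.5961 -0.0022  0.064 ]
B (np.int32(6810), array([443.1, 117.8]), array([395,  73,  97,  90], dtype=int32)) ((443.0, 117.5), (89.0, 96.0), 90.0) [0.6701 0.0872 0.064 ]
B (np.int32(2062), array([283.2, 208.9]), array([249, 188,  69,  38], dtype=int32)) ((283.0, 206.5), (37.0, 68.0), 90.0) [0.5899 0.0186 0.064 ]
B (np.int32(96), array([311.6, 294.4]), array([308, 285,   9,  20], dtype=int32)) ((311.7056579589844, 294.93017578125), (19.411725997924805, 5.098649501800537), 79.3803482055664) [ 0.6186 -0.0357  0.064 ]
```

View pics/w4.png

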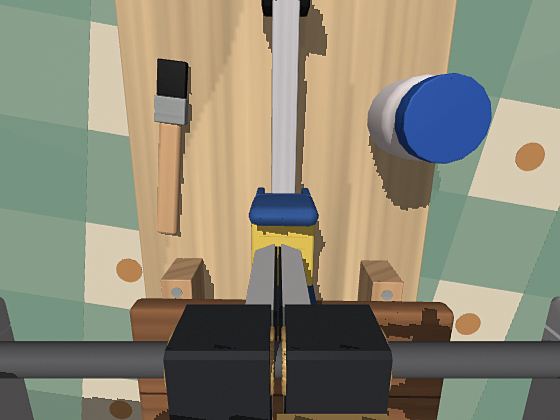

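The fingertip is centred across the release, with the thumb rest at (283,207) about 9 mm ahead of it. Pressing down now.

>>> carry_out --motion "0 0 0.04 0; 0 0 0.08 0; 0 0 0.12 0; 0 0 0.15 0; 0 0 0.17 0; 0 0 0.19 0; 0 0 0.2 0; 0 0 0.2 0"

```text
time: 7.5
tool_pos: [0.5944, -0.0064, 0.0761]
ee_rot: [3.141, -0.0, 1.741]
wrist_force: [-1.4, -0.3, 4.5]
width: 0.0004
finger_force: 2.2
```

>>> carry_out --motion "0 0 0.01 0; 0 0 0.02 0; 0 0 0.03 0; 0 0 0.04 0; 0 0 0.05 0; 0 0 0.05 0; 0 0 0.05 0; 0 0 0.05 0"

```text
time: 8.3
tool_pos: [0.5945, -0.0064, 0.0712]
ee_rot: [3.14, 0.001, 1.741]
wrist_force: [-6.4, -0.8, 13.9]
width: 0.0005
finger_force: 6.8
```

>>> carry_out --motion "0.03 0 0 0; 0.07 0 0 0; 0.12 0 0 0; 0.18 0 0 0; 0.24 0 0 0; 0.3 0 0 0; 0.36 0 0 0; 0.4 0 0 0"

```text
time: 9.1
tool_pos: [0.585, 0.0516, 0.0711]
ee_rot: [3.139, 0.004, 1.741]
wrist_force: [-4.3, -3.8, 12.1]
width: 0.0004
finger_force: 6.2
```

>>> carry_out --motion "0.05 0 0 0; 0.1 0 0 0; 0.15 0 0 0; 0.2 0 0 0; 0.26 0 0 0; 0.32 0 0 0; 0.36 0 0 0; 0.38 0 0 0"

```text
time: 9.9
tool_pos: [0.5757, 0.1083, 0.0711]
ee_rot: [3.138, 0.003, 1.741]
wrist_force: [-4.5, -3.7, 12.4]
width: 0.0007
finger_force: 6.0
```

```bash
python3 w.py w5
python3 - <<'E'
from h import *
import pickle
from bench import snapshot
for n in('scene','top'):
    s=snapshot(n);cv2.imwrite(f'pics/{n}1.png',s['image'][:,:,::-1])
    if n=='scene': cv2.imwrite('pics/scene1c.png',cv2.resize(s['image'][130:330,180:440,::-1],(780,600),interpolation=cv2.INTER_CUBIC))
E
```

```text
9.9 [0.57574869 0.10826897 0.07111216] [3.13796809e+00 2.74346956e-03 1.74149122e+00] [-4.53181516 -3.71967777 12.41238483]
Y (np.int32(1034), array([282.1, 260.5]), array([244, 241,  72,  61], dtype=int32)) ((279.0841979980469, 271.0223388671875), (71.00704193115234, 59.050479888916016), 0.8069294095039368) [0.5761 0.1115 0.064 ]
B (np.int32(4943), array([280. , 207.6]), array([240, 170,  81,  73], dtype=int32)) ((280.0, 205.99996948242188), (79.99998474121094, 71.99998474121094), -0.0) [0.5699 0.1406 0.064 ]
B (np.int32(3729), array([433.2, 319.4]), array([388, 291,  95,  51], dtype=int32)) ((435.1822204589844, 315.7356262207031), (94.17920684814453, 49.507938385009766), 0.6227556467056274) [0.6678 0.0899 0.064 ]
```

View pics/w5.png

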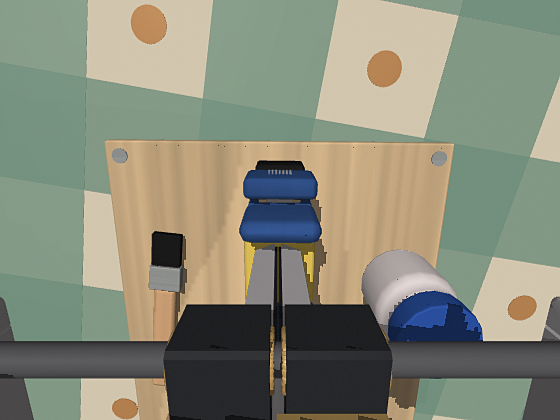

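The jaw is almost back: the thumb rest at (280,225) is just short of the end stop at (280,185), with the release still held down. Now in slow, small steps.

>>> carry_out --motion "0.01 0 0 0; 0.02 0 0 0; 0.03 0 0 0; 0.04 0 0 0; 0.05 0 0 0; 0.06 0 0 0; 0.06 0 0 0; 0.06 0 0 0"

```text
time: 10.85
tool_pos: [0.5754, 0.1147, 0.0712]
ee_rot: [3.136, 0.007, 1.74]
wrist_force: [-0.9, -6.5, 11.5]
width: 0.0006
finger_force: 5.3
```

>>> carry_out --motion "0.01 0 0 0; 0.02 0 0 0; 0.03 0 0 0; 0.04 0 0 0; 0.05 0 0 0; 0.05 0 0 0; 0.05 0 0 0; 0.05 0 0 0"

```text
time: 11.65
tool_pos: [0.5751, 0.1216, 0.0712]
ee_rot: [3.134, 0.008, 1.74]
wrist_force: [1.2, -8.1, 8.3]
width: 0.0006
finger_force: 5.6
```

>>> carry_out --motion "0.01 0 0.01 0; 0.02 0 0.01 0; 0.03 0 0.01 0; 0.04 0 0.01 0; 0.04 0 0.01 0; 0.04 0 0.01 0; 0.04 0 0.01 0; 0.04 0 0.01 0"

```text
time: 12.45
tool_pos: [0.5751, 0.1217, 0.0711]
ee_rot: [3.134, 0.018, 1.738]
wrist_force: [0.1, -20.3, 14.1]
width: 0.0006
finger_force: 14.1
```

```bash
python3 w.py w6
```

```text
12.45 [0.57514707 0.12174433 0.07112081] [3.13402776 0.01834039 1.73775605] [  0.0641346  -20.32620579  14.12508997]
Y (np.int32(296), array([245.6, 277.4]), array([242, 260,  11,  45], dtype=int32)) ((247.0, 282.0), (10.0, 44.0), 0.0) [0.5575 0.1116 0.064 ]
Y (np.int32(159), array([307.9, 273.6]), array([303, 261,   9,  34], dtype=int32)) ((307.0, 277.5), (33.0, 8.0), 90.0) [0.5909 0.1194 0.064 ]
B (np.int32(4973), array([276.6, 226.8]), array([237, 191,  81,  70], dtype=int32)) ((277.0, 225.5), (69.0, 80.0), 90.0) [0.5694 0.1435 0.064 ]
B (np.int32(1830), array([425.5, 328.1]), array([386, 311,  83,  30], dtype=int32)) ((427.0, 325.5), (29.0, 82.0), 90.0) [0.665  0.0961 0.064 ]
B (np.int32(939), array([428.1, 384.9]), array([394, 378,  72,  18], dtype=int32)) ((429.5, 386.5), (17.0, 71.0), 90.0) [0.6785 0.0569 0.064 ]
```

View pics/w6.png

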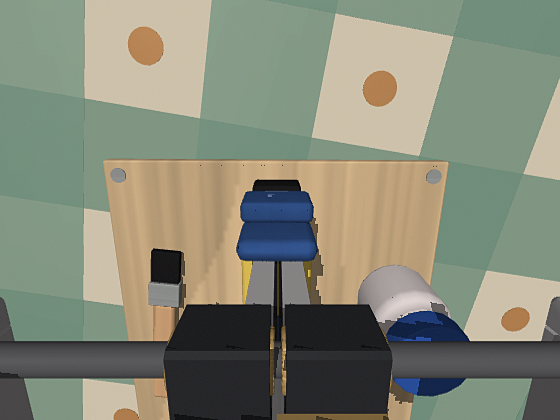

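Force rose to 20 N with no further motion, and the picture shows the thumb rest (277,240) touching the end stop (277,206). I'll lift off the release while still lightly pushed, then back off the face and rise.

>>> carry_out --motion "-0.01 0 -0.02 0; -0.02 0 -0.05 0; -0.02 0 -0.08 0; -0.02 0 -0.11 0; -0.03 0 -0.13 0; -0.05 0 -0.13 0; -0.08 0 -0.14 0; -0.1 0 -0.16 0"

```text
time: 13.3
tool_pos: [0.5733, 0.1164, 0.0903]
ee_rot: [-3.142, -0.001, 1.741]
wrist_force: [-0.1, -0.3, -0.9]
width: 0.0004
finger_force: 0.0
```

>>> carry_out --motion "0 0 -0.05 0; 0 0 -0.12 0; 0 0 -0.22 0; 0 0 -0.34 0; 0 0 -0.46 0; 0 0 -0.6 0; 0 0 -0.75 0; 0 0 -0.9 0"

```text
time: 14.1
tool_pos: [0.5734, 0.1168, 0.2282]
ee_rot: [3.139, -0.0, 1.742]
wrist_force: [0.0, 0.3, -0.0]
width: 0.0006
finger_force: 0.0
```

>>> carry_out --motion "-0.1 0 0 0; -0.2 0 0 0; -0.3 0 0 0; -0.4 0 0 0; -0.5 0 0 0; -0.6 0 0 0; -0.65 0 0 0; -0.65 0 0 0"

```text
time: 14.9
tool_pos: [0.59, 0.0189, 0.2252]
ee_rot: [-3.141, -0.0, 1.739]
wrist_force: [-0.3, -0.7, -0.9]
width: 0.0004
finger_force: 0.0
```

```bash
python3 w.py w7
```

```text
14.9 [0.58995925 0.0189244  0.22522339] [-3.14123969e+00 -1.33901540e-04  1.73944045e+00] [-0.27250021 -0.73126654 -0.86672668]
Y (np.int32(2203), array([279.6, 102.4]), array([258,  78,  45,  51], dtype=int32)) ((280.0, 103.0), (50.0, 44.0), 90.0) [0.5755 0.1069 0.064 ]
Y (np.int32(1110), array([512.2, 393.3]), array([486, 378,  46,  42], dtype=int32)) ((508.5, 398.5), (41.0, 45.0), 90.0) [ 0.8966 -0.1658  0.064 ]
B (np.int32(1301), array([280.1,  61.3]), array([257,  46,  47,  31], dtype=int32)) ((280.0, 61.0), (30.0, 46.0), 90.0) [0.5701 0.1409 0.064 ]
B (np.int32(2238), array([373.8, 143.2]), array([347, 118,  55,  52], dtype=int32)) ((374.0, 143.5), (51.0, 54.0), 90.0) [0.6684 0.0858 0.064 ]
B (np.int32(96), array([543.6, 158.8]), array([535, 127,  24,  68], dtype=int32)) ((544.1500244140625, 159.5500030517578), (6.324555397033691, 70.51879119873047), 18.434947967529297) [0.8304 0.0986 0.064 ]
B (np.int32(777), array([279.5, 137.1]), array([255, 128,  50,  18], dtype=int32)) ((279.5, 136.5), (17.0, 49.0), 90.0) [0.5806 0.0765 0.064 ]
B (np.int32(84), array([276.6, 411.1]), array([273, 406,  10,  14], dtype=int32)) ((277.5, 412.5), (13.0, 9.0), 90.0) [ 0.631  -0.2367  0.064 ]
```

View pics/w7.png

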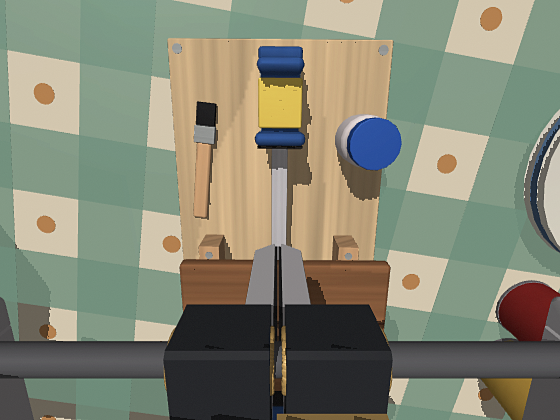

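The release moved from (0.5948, -0.0112) to (0.5755, 0.1069), which is 119.7 mm along the bar. The jaw at (280,103) is against the end stop and the release is up. The board, pot and brush look undisturbed, and the gripper is clear.

```bash
python3 -c "
from bench import robot
print(robot.close_job())"
```

```text
the job is handed in; nothing more can be done
None
```

The clamp is open: the sliding jaw measured about 120 mm back, against its end stop, with the release up, the board and nearby things undisturbed in the last picture, and the arm clear; I handed the job in at about 15 s.

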